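Roll the toy rolling pin onto the stripe

TASK

With the fingertips on its top, roll the toy rolling pin across the green pastry mat, on the mat all the way, until it comes to rest lying along the yellow stripe with its barrel resting on the stripe, then take the hand away. Several short strokes are fine, but make it roll rather than slide, do not reach down beside it, and never pinch or lift it. Leave the other toys where they are.

Things in the scene. Friction and masses are not known exactly. Their poses are not given: they have to be found in the camera images.
- rolling_pin: Loose toy rolling pin, mid-brown wooden barrel 44 mm in diameter, 110 mm long, a red handle (20 mm thick) at each end; 180 mm over all, about 0.14 kg. Lies level on the mat. Origin mid-barrel on its axis, 25 mm above the table; its top is 47 mm above the table. Its y runs along the barrel; x and z turn as it rolls. Under a fingertip that grips its top it travels half as far as the fingertip.
- stripe: Yellow stripe printed flat on the mat, 30 mm wide, 200 mm long, fixed. Origin at its centre, 3 mm above the table; x runs across its width, y along its length. The pin starts 70 to 110 mm from its centre line, nearly parallel, on the robot's side of it or beyond it.
- pastry_mat: Green mat fixed flat on the table, 300 mm (x) by 250 mm (y), 3 mm thick. Origin at the centre of its underside. The stripe runs parallel to its y. The mat resists rolling slightly: the pin stays where it is left and coasts only a few mm when let go at 50 mm/s. Pressing the pin's top with 2 to 10 N gives grip enough to roll it.
- teacup: Loose white ceramic toy teacup with a handle, 64 mm wide, 45 mm tall, beside the mat's +y edge. Origin under its centre. To be left alone.
- saucepan: Loose grey aluminium toy saucepan 76 mm wide, 35 mm tall, with a black handle reaching 110 mm from its centre along its -y, beside the mat's -y edge. Origin under its centre. To be left alone.
- stool: Loose yellow wooden toy stool, 60 mm wide, 60 mm tall, on the robot's right. Origin under its centre. To be left alone.
- armchair: Loose green plastic toy armchair, 110 mm wide, 113 mm tall, on the robot's right. Origin under its centre. To be left alone.
- bed: Loose blue wooden toy bed frame, 256 by 140 mm, headboard 130 mm tall, on the robot's left. Origin under its centre. To be left alone.
Not all that is in view belongs to the job. Of the things that look like the rolling_pin, take the one that is farthest to the robot's right at the start.

How it is judged (in metres and radians):
On the way:
1. the pin has rolled over by more than a third of a turn while on the mat (angle between rolling_pin's own z axis and vertical above 2.1 rad and contact force between rolling_pin and pastry_mat above 0.1 N).
At the end, for the whole second after the job is handed in: The rolling pin lies still on the mat with the middle of its barrel within 15 mm of the stripe's centre line (so on the stripe) and within 45 mm of the stripe's centre lengthwise, its axis within 0.25 rad of the stripe's length, nothing touching it but the mat (x of rolling_pin in the frame of stripe between -0.015 and 0.015 m and y of rolling_pin in the frame of stripe between -0.045 and 0.045 m and angle between the y axis of rolling_pin and the y axis of stripe, either way round below 0.25 rad and height (world z) of rolling_pin between 0.02 and 0.03 m and linear speed of rolling_pin below 0.01 m/s and contact force between rolling_pin and pastry_mat above 0.3 N).
It fails at once if the rolling pin is lifted (12 mm or more above its resting height) (height (world z) of rolling_pin above 0.037 m).
It fails at once if the fingers touch the pin while reaching down beside it (tips below about its mid-height) instead of on its top (contact force between the fingers and rolling_pin above 0.5 N and height (world z) of the grasp point below 0.042 m).
It fails at once if the pin leaves the mat (x of rolling_pin in the frame of pastry_mat above 0.15 m or x of rolling_pin in the frame of pastry_mat below -0.15 m).
It fails at once if another toy is moved more than 15 mm: teacup, saucepan, stool, armchair or bed (distance of any of teacup, saucepan, stool, armchair, bed from where it was at the start of the episode above 0.015 m).
It also fails if it takes over 51 s, if anything falls off the work surface, if the arm or the gripper's body presses on something with over 40 N, if the wrist force passes 120 N, or if a joint passes its speed limit or range.

ROBOT

A 6-joint arm with a two-finger parallel gripper is mounted at the origin on the work surface. World frame = base frame: x ahead of the robot, y to its left, z up, the work surface at z = 0. Lengths are in mm, angles in rad, forces in N, time in s.
With the tool pointing down it reaches from about 350 to 875 mm from the base axis. Payload 4.2 kg.
Tool frame: the origin (TCP) lies midway between the tips of the shut fingers; the grasp point (between the pads) lies 19 mm behind it; x points along the fingers, y is the direction in which the jaws open and shut, and the axes are right-handed (so a half turn about x gives the same grasp; the last joint's range is limited). The gripper opens to 85 mm and grips with 20 to 120 N. Pads are 22 mm wide; open, the fingers measure 114 mm over their backs; the gripper's body (76 mm by 85 mm) begins 54 mm behind the grasp point. The pads swing forward as they close: fully open they stand 13 mm farther back than shut.
Start: joints at [1.507, 0.385, 0.008, 0, -1.194, -0.259], TCP at [198.232, 592.708, 231.312] pointing down, gripper open.
Joint ranges: [-3.14, 3.14], [-1.21, 2.06], [-1.07, 1.41], [-3.16, 2.05], [-2.99, -0.16], [-3.1, 3.1]. Speed limits (rad/s): [2.79, 2.79, 3.14, 3.14, 3.14, 3.14].

INTERFACE

Orientations are given as [roll, pitch, yaw] about the fixed x, y, z axes, in that order (R = Rz(yaw) Ry(pitch) Rx(roll)).
In Python, from station import bot gives the robot as it stands. The module is installed in compiled form; this text tells all that it offers. Calls block until the motion is done:
- bot.move_to(position, orientation): joint-space move of the TCP to a pose.
- bot.move_linear(position, ori=None, velocity=150, f_stop=None): straight line of the TCP; ori=None keeps the orientation; velocity is the mean speed in mm/s. With f_stop (N) it stops when the force on the tool has changed by that much, and returns True; else False.
- bot.set_joints(angles): joint-space move.
- bot.open_gripper() and bot.close_gripper(f_grip=None): open the fingers fully, or close them until they stop; f_grip is the grip in N (None keeps the last).
- bot.pause(seconds).
- bot.ik(position, orientation): joint angles nearest the present ones, or None.
- bot.sense(): the state.
- bot.camera(name): name is "scene" or "top"; returns the picture (480x640x3 uint8, red, green, blue); there is no depth.
- bot.camera_info(name): a dict with "mtx" (3x3 intrinsics, pixels), "pose" (4x4, takes a point from camera to world coordinates). Camera axes: x right, y down, z forward; pixel columns grow to the right and rows downward; lengths in mm; the calibration is good to about 2 mm. A picture is of the moment at which its call begins. camera_info takes no time and is no camera call.
A pose or a line that the arm cannot do raises bot.PlanningError and nothing moves.
- bot.close_job(): hands the job in, once; it reports no verdict.
The state is a dict: "t": time; "joint_pos": joint angles; "qd": joint speeds; "tau": joint torques, N m; "eef_pos": TCP position; "orientation": TCP orientation; "force": force on the tool from outside, world axes, zero at the start; "torque": the same for the moment, N m; "finger_gap": finger opening in mm.
Only numpy, scipy, OpenCV 4.12 (cv2) and the standard library are available. Lean on these libraries where they do the work, as an engineer would, in place of code of your own. Each camera call takes 0.05 s, during which the arm holds its last target. There are 200 camera calls.

## Working session

There is one attempt and no reset: what is moved stays moved. The work goes in short steps, each a Python script; the robot and the scene stay as the last script left them, time stands still between calls to the robot, and variables do not carry over. Pictures are saved under pics/ and viewed, about 8 in all and at most 12, crops included, and the job is handed in when it is done.

```bash
mkdir -p pics; python3 - <<'E'
from station import bot
import cv2, numpy as np
for n in("scene","top"):
    cv2.imwrite(f"pics/{n}0.png",bot.camera(n)[:,:,::-1])
    i=bot.camera_info(n); print(n,np.round(i["mtx"],1).tolist(),np.round(i["pose"],3).tolist())
s=bot.sense(); print(s["t"],s["eef_pos"],s["orientation"],s["finger_gap"])
E
```

```text
scene [[485.7, 0.0, 318.1], [0.0, 485.7, 238.3], [0.0, 0.0, 1.0]] [[0.584, 0.625, -0.518, 1345.588], [0.812, -0.454, 0.367, -573.469], [-0.006, -0.635, -0.772, 1239.041], [0.0, 0.0, 0.0, 1.0]]
top [[462.1, 0.0, 321.6], [0.0, 462.1, 237.3], [0.0, 0.0, 1.0]] [[0.02, -0.996, 0.083, 415.003], [-1.0, -0.019, 0.009, -32.789], [-0.007, -0.083, -0.997, 1341.342], [0.0, 0.0, 0.0, 1.0]]
0.1 [198.09937334 592.22987685 230.33835387] [ 1.62990521  1.5688567  -1.83466143] 85.26738264203873
```

View pics/top0.png

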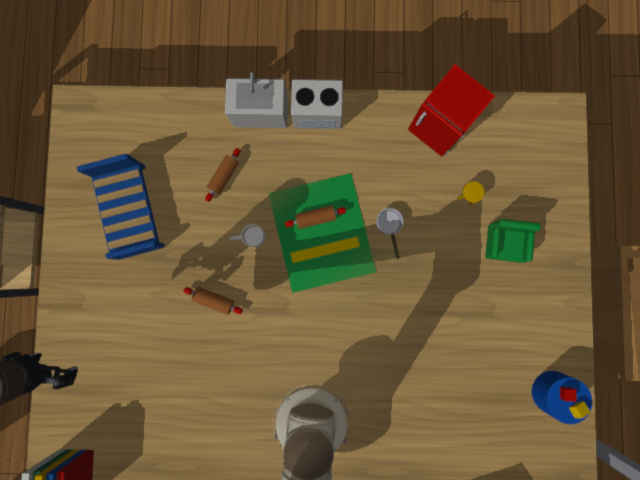

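View pics/scene0.png

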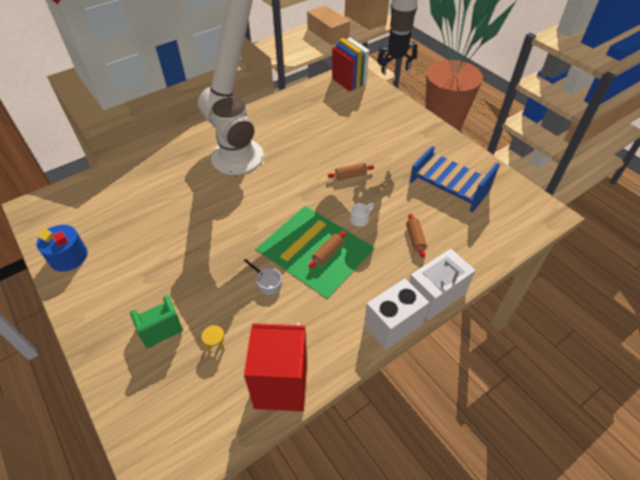

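The top view shows three look-alike pins, at (316,217) on the mat, (223,176) and (213,300). The robot's right is larger columns, so the one meant is (316,217), on the mat beyond the stripe (326,249). I'll confirm it in a crop and measure.

```bash
cat > h.py <<'E'
from station import bot
import cv2, numpy as np
def ray(n,uv,z):
    i=bot.camera_info(n); P=i["pose"]
    d=P[:3,:3]@np.linalg.inv(i["mtx"])@[uv[0],uv[1],1]
    return (P[:3,3]+d*(z-P[2,3])/d[2])[:2]
def pix(n,p):
    i=bot.camera_info(n); P=i["pose"]; c=i["mtx"]@(P[:3,:3].T@(np.asarray(p)-P[:3,3])); return c[:2]/c[2]
def blobs(hsv,lo,hi,roi,amin):
    m=cv2.inRange(hsv,lo,hi)
    if lo[0]<3: m|=cv2.inRange(hsv,(174,)+lo[1:],(180,)+hi[1:])
    k=np.zeros_like(m); x,y,w,h=roi; k[y:y+h,x:x+w]=m[y:y+h,x:x+w]
    cs=[c for c in cv2.findContours(k,cv2.RETR_EXTERNAL,cv2.CHAIN_APPROX_NONE)[0] if cv2.contourArea(c)>=amin]
    return sorted(cs,key=cv2.contourArea,reverse=True)
ROI={"top":(268,170,112,125),"scene":(255,205,122,95)}
def look(n,name=None,crop=None):
    im=bot.camera(n); hsv=cv2.cvtColor(im,cv2.COLOR_RGB2HSV)
    if name:
        x,y,w,h=crop or ROI[n]; cv2.imwrite(f"pics/{name}.png",cv2.resize(im[y:y+h,x:x+w,::-1],None,fx=4,fy=4,interpolation=cv2.INTER_CUBIC))
    out={}
    y=blobs(hsv,(21,150,60),(33,255,255),ROI[n],60)
    if y:
        r=cv2.minAreaRect(np.array([ray(n,p[0],3) for p in y[0]],np.float32)); out["stripe"]=r
    r=blobs(hsv,(0,200,60),(4,255,255),ROI[n],4)[:2]
    if len(r)==2:
        e=[ray(n,(m["m10"]/m["m00"],m["m01"]/m["m00"]),25) for m in map(cv2.moments,r)]
        e.sort(key=lambda q:q[1]); d=e[1]-e[0]
        out["ends"]=np.round(e,1).tolist(); out["mid"]=(e[0]+e[1])/2; out["ang"]=np.arctan2(-d[0],d[1]); out["len"]=np.hypot(*d)
    return out
E
python3 - <<'E'
from h import *
for n in("top","scene"): print(n,look(n,n+"crop"))
im=cv2.cvtColor(bot.camera("top"),cv2.COLOR_RGB2HSV)
for p in[(288,223),(316,217),(342,211),(326,249),(300,255)]: print(p,im[p[1],p[0]])
E
```

```text
top {'stripe': ((491.023681640625, -30.471832275390625), (29.35607147216797, 198.3990936279297), 14.799757957458496), 'ends': [[602.8, -75.2], [563.2, 73.2]], 'mid': array([583.01054707,  -1.01556219]), 'ang': np.float64(0.260414364628562), 'len': np.float64(153.57134166316192)}
scene {'stripe': ((491.85260009765625, -28.344383239746094), (31.096641540527344, 201.2769012451172), 14.87491226196289), 'ends': [[603.4, -72.2], [564.3, 77.7]], 'mid': array([583.84597439,   2.75997952]), 'ang': np.float64(0.25553433293438144), 'len': np.float64(154.97169079567388)}
(288, 223) [  2 232 146]
(316, 217) [ 13 175 121]
(342, 211) [  0 231 140]
(326, 249) [ 25 255 115]
(300, 255) [ 25 255 114]
```

View pics/topcrop.png

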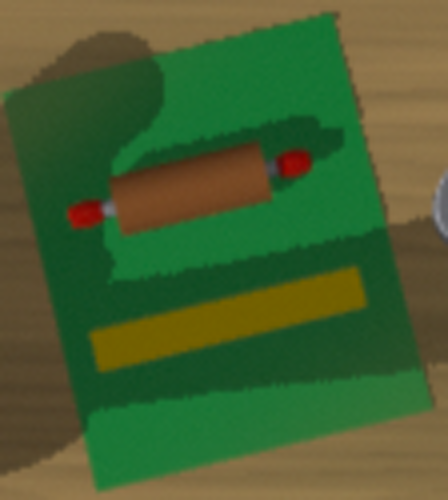

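The crop confirms it: a brown barrel with red handles on the mat, parallel to the stripe, about 97 mm beyond it and 6 mm off lengthwise. I'll shut the gripper, go above it and try one short stroke.

```bash
cat >> h.py <<'E'
A=0.259; S=np.array([491.5,-29.4]); EX=np.array([np.cos(A),np.sin(A)]); EY=np.array([-np.sin(A),np.cos(A)])
def rel(m): d=np.asarray(m)-S; return d@EX,d@EY
def stroke(u,v,du,half=9,push=5,vel=60,ex=None):
    """pin at (u,v) in stripe frame; roll it by du (signed, |du|<=18)"""
    s=np.sign(du); P=lambda uu,z:[*(S+uu*EX+v*EY),z]
    a=u-s*abs(du)/2; b=a+2*du
    bot.move_linear(P(a,62),velocity=120)
    hit=bot.move_linear(P(a,42),velocity=15,f_stop=push)
    q=bot.sense(); z=q["eef_pos"][2]; print("hit",hit,"z",round(z,1),"F",np.round(q["force"],1))
    if not hit: return False
    bot.move_linear(P(b,z),velocity=vel)
    q=bot.sense(); print(" end z",round(q["eef_pos"][2],1),"F",np.round(q["force"],1))
    bot.move_linear(P(b,62),velocity=60)
    return True
E
python3 - <<'E'
from h import *
bot.close_gripper(20)
s=bot.sense(); print(s["t"],s["eef_pos"],s["finger_gap"])
u,v=rel([583.4,.9]); print(u,v)
p=[*(S+(u+9)*EX+v*EY),110]
c=[(np.abs(q-s["joint_pos"]).max(),y) for y in(A,A+np.pi,A-np.pi) if (q:=bot.ik(p,[0,np.pi/2,y])) is not None]; print(c)
y=min(c)[1]
bot.move_to(p,[0,np.pi/2,y])
stroke(u,v,-18)
s=bot.sense(); print(s["t"],s["eef_pos"])
print(look("scene","s1")); r=look("top","t1"); print(r)
E
```

```text
1.0167 [198.2439675  592.70565666 231.34779491] 0.08851334594264042
96.59507549983226 5.75251155424289
[(np.float64(1.3318802214390182), 0.259), (np.float64(1.8097124321507745), 3.400592653589793), (np.float64(1.8097124321507754), -2.882592653589793)]
hit True z 46.9 F [0.3 0.6 3. ]
 end z 47.0 F [ 0.1 -0.4  4.2]
6.225 [557.36726768  -5.95698777  62.16613694]
{'stripe': ((499.2555847167969, -56.30122375488281), (30.060649871826172, 141.5201873779297), 14.884481430053711), 'ends': [[586.1, -76.0], [546.3, 71.1]], 'mid': array([566.21764854,  -2.4417744 ]), 'ang': np.float64(0.2642419508003018), 'len': np.float64(152.44069617678377)}
{'stripe': ((491.06121826171875, -30.459945678710938), (29.42621612548828, 198.39755249023438), 14.784029960632324)}
```

View pics/s1.png

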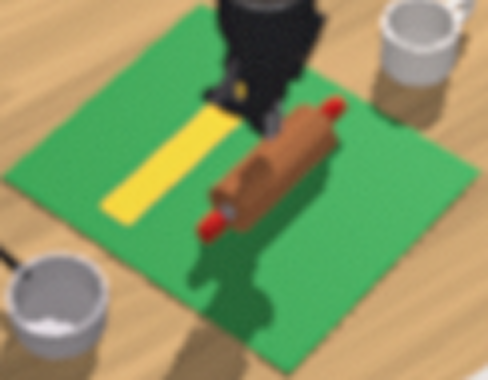

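The view from the scene camera shows the hand clear above the pin, which rolled 18.4 mm for a 36 mm fingertip stroke, as expected. Its handles are at about (210,228) and (333,108) in the crop, still parallel to the stripe. I'll carry on with feedback after each stroke.

```bash
python3 - <<'E'
from h import *
def pin():
    r=look("scene")
    if r.get("len",0)<140 or r["len"]>165: print("bad look",r); return None
    return (*rel(r["mid"]-[.4,1.9]),r["ang"]-A)
m=pin(); u,v=m[0],m[1]
for k in range(7):
    print("pin",np.round([u,v],1))
    if abs(u)<3: break
    du=-np.sign(u)*min(18,abs(u))
    if not stroke(u,v,du): break
    m=pin(); e=u+du
    if m is None: u=e
    else:
        print(" meas",np.round(m,3),"expected",round(e,1))
        if abs(m[0]-e)>6: print("off: stop"); break
        u,v=m[0],m[1]
print(bot.sense()["t"])
E
```

```text
pin [78.5  5. ]
hit True z 46.8 F [-0.1  0.6  4.5]
 end z 46.9 F [-0.1  0.3  4.6]
 meas [6.0052e+01 5.5770e+00 4.0000e-03] expected 60.5
pin [60.1  5.6]
hit True z 46.9 F [-0.2  0.6  3.6]
 end z 46.9 F [-0.4  0.4  3.7]
bad look {'stripe': ((500.6014404296875, -56.83063507080078), (32.38684844970703, 139.80348205566406), 14.890362739562988)}
pin [42.1  5.6]
hit True z 46.9 F [-0.8  0.1  4.2]
 end z 46.9 F [-0.6  1.   4.2]
bad look {'stripe': ((508.279052734375, -89.9067611694336), (30.88870620727539, 71.96452331542969), 16.882795333862305)}
pin [24.1  5.6]
hit True z 46.9 F [0.2 0.  4.1]
 end z 46.9 F [-0.2  0.4  4.3]
bad look {'stripe': ((511.3788146972656, -101.07740783691406), (29.706321716308594, 49.481666564941406), 12.36539363861084)}
pin [6.1 5.6]
hit True z 47.0 F [0.6 0.  4.6]
 end z 47.1 F [ 0.4 -0.   3.4]
 meas [2.180e-01 5.181e+00 5.000e-03] expected 0.0
pin [0.2 5.2]
18.2083
```

Measured on the stripe, 0.2 mm off the centre line. I'll withdraw the hand and check from both cameras.

```bash
python3 - <<'E'
from h import *
p=bot.sense()["eef_pos"]; bot.move_linear([*p[:2],180],velocity=150)
bot.set_joints([1.507,.385,.008,0,-1.194,-.259]); bot.pause(.5)
for n in("top","scene"):
    r=look(n,"f_"+n); print(n,r, rel(r["mid"]) if "mid" in r else "")
cv2.imwrite("pics/f_full.png",bot.camera("top")[:,:,::-1]); print(bot.sense()["t"])
E
```

```text
top {'stripe': ((510.5194396972656, -103.61367797851562), (29.395435333251953, 47.04762649536133), 14.122285842895508), 'ends': [[510.4, -99.2], [471.9, 47.5]], 'mid': array([491.12618405, -25.85611028]), 'ang': np.float64(0.2566859027484279), 'len': np.float64(151.7246077674966)} (np.float64(0.5462919822778954), np.float64(3.521428368491674))
scene {'stripe': ((509.807373046875, -93.909423828125), (29.706321716308594, 65.61668395996094), 12.36539363861084), 'ends': [[510.9, -97.5], [469.8, 52.9]], 'mid': array([490.34484337, -22.31644923]), 'ang': np.float64(0.26644480314038543), 'len': np.float64(155.9057507007616)} (np.float64(0.6975685586805418), np.float64(7.1431419162367025))
22.225
```

View pics/f_full.png

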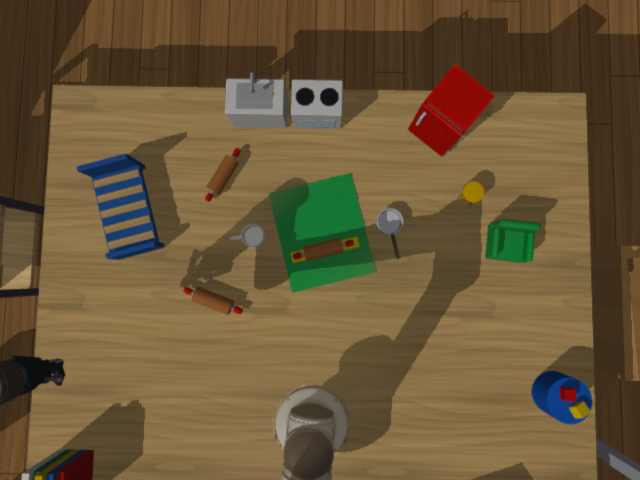

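The top view shows the pin at (325,250), centred on the stripe. The other toys are at their starting pixels and the hand is away, so I'm handing in.

```bash
python3 -c "
from station import bot
bot.close_job()"
```

```text
the job is handed in; nothing more can be done
```

The pin farthest to the robot's right, the one on the mat, now lies along the yellow stripe. I rolled it there with the shut fingertips pressing about 3–5 N on its top, in six short strokes, moving it about 96 mm. I handed the job in at about 22 s; no verdict is reported.

**Final position:** the top and scene cameras agree. The pin is 0.5–0.7 mm off the stripe's centre line, 4–7 mm off its centre lengthwise, and within 0.01 rad of parallel.

**Rolling:** every stroke I could measure moved the pin half the fingertip's travel, so it rolled without slipping. That works out to about 4.4 rad of turning, which I did not measure directly.

**Failed checks:** after strokes 3, 4 and 5 the scene camera could not find both of the pin's handles, so I relied on the expected travel there. The reading after the sixth stroke matched it to 0.2 mm.

**Other toys:** they show no visible movement in the final top view, and the hand is clear of the pin.

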